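Seat the bonding plate on the jig's two locating pins

ROBOT

A 6-joint arm with a two-finger parallel gripper is mounted at the origin on the work surface. World frame = base frame: x ahead of the robot, y to its left, z up, the work surface at z = 0. Lengths are in m, angles in degrees, forces in N, time in s.
With the tool pointing down it reaches from about 0.3 to 0.75 m from the base axis. Payload 8.5 kg.
Tool frame: the origin (TCP) lies at the very end of the fingers, on their centre line; the grasp point (between the pads) lies 19 mm behind it; z points along the fingers, y is the line along which they close (so a half turn about z gives the same grasp; the last joint's range is limited). The gripper opens to 85 mm and grips with 20 to 120 N. Pads are 22 mm wide; open, the fingers measure 114 mm over their backs; the gripper's body (76 mm by 85 mm) begins 54 mm behind the grasp point. The pads swing forward as they close: fully open they stand 13 mm farther back than shut.
Start: joints at [59.055, 21.807, 74.336, -0, 83.858, -12.336], TCP at [0.176, 0.521, 0.231] pointing down, gripper open.
Joint ranges: [-178.18, 178.18], [-50.72, 133.34], [12.68, 142.11], [-81.47, 261.47], [9.98, 163.14], [-165.26, 165.26]. Speed limits (degrees/s): [136.94, 136.94, 180, 180, 180, 180].

INTERFACE

Orientations are given as a 3x3 rotation matrix whose columns are the frame's x, y, z axes.
In Python, from rig import observe, cams, ticket gives the robot as it stands.
- The arm moves only by the tool move_arm, never from a script. Its arguments are lists of equal length, an entry for each row: "jaw": the finger opening in cm, from 0 to 8.54; "dp": the shift along the tool's x, y, z in cm, a list of three; "turn": the turn, a rotation vector about the tool's x, y, z in rad, a list of three. In form: {"jaw": [jaw, ...], "dp": [[tx, ty, tz], ...], "turn": [[wx, wy, wz], ...]}. A call has 1 to 12 rows; each row shifts and turns the commanded pose from where the row before left it, along the tool's axes as they then stand; what a row does not reach is not made up. A row lasts 1/12 s, in which the tool goes at most 41.7 mm and 7.16 degrees, less where a joint would pass 70% of its speed; a pose out of reach is approached as far as the arm can. A call is refused whole if a number of a shift passes 4.17 or a number of a turn 0.125, either way. A call with a gripper value outside its range is refused whole. The fingers move at their own pace and stop on an object; "force" is the grip in N (left out, the last holds). Time passes only in rows, so rows that do not move let the fingers close. It gives the time, the measured TCP pose, the force, the opening and the grip force at its end, in the units of the state.
- observe(): the state, without advancing time (a new reading comes with each control period).
- cams.get_image(name): name is "side" or "top"; returns (picture, depth): 384x512x3 uint8, red, green, blue; 384x512 float32, m along the optical axis (not along the pixel's ray), 0 where there is no reading.
- cams.calibration(name): a dict with "vertical_fov" (degrees; the focal length in pixels is half the picture's height over the tangent of half this angle, whatever the lens; pixels are square), "cx", "cy" (the principal point, pixels), "view" (4x4, takes a point from world to camera coordinates). Camera axes: x right, y up, looking along -z (the intrinsics and any distortion apply to the point x, -y, -z); pixel columns grow to the right and rows downward; lengths in m; the calibration is good to about 2 mm. A picture is of the moment at which its call begins. calibration takes no time and is no camera call.
- ticket.close_job(): hands the job in; it is judged then, once.
Trained networks look in the newest picture that a camera, given by its name, has taken for a name from the list of things; names that differ only in an ending like _2 or _b are one class to them, and where a whole thing is asked for, a point or a joint stands for the part that bears it (a point fixed in the world has none). Each returns a list of dicts, best first, with "p" (0 to 1); they miss things now and then, are a little off and sometimes report something else, mostly with a low value. They report only what shows in the picture. A call takes as long as a camera call. They do not tell look-alikes from the thing itself.
- cams.spot_in(camera, query): "box" ([centre column, centre row, width, height] as shares, 0 to 1, of the picture: columns of its width, rows of its height, round what is visible of it).
- cams.outline_of(camera, query): "mask" (384x512 bool, what is visible of it) and "box" ([centre column, centre row, width, height] as shares, 0 to 1, of the picture: columns of its width, rows of its height, round what is visible of it).
- cams.mark_of(camera, query): "location" ([column, row] as shares, 0 to 1, of the picture: columns of its width, rows of its height: a listed point, or the origin of a listed thing).
The state is a dict: "time_s": time; "q": joint angles; "qvel": joint speeds; "joint_efforts": joint torques, N m; "position": TCP position; "tool_rot": TCP orientation; "ft_force": force on the tool from outside, world axes, zero at the start; "wrist_torque": the same for the moment, N m; "grip_width": finger opening in m; "gripper_force": force on a finger pad.
Only numpy, scipy, OpenCV 4.12 (cv2) and the standard library are available. Lean on these libraries where they do the work, as an engineer would, in place of code of your own. Each camera call takes 0.05 s, during which the arm holds its last target. There are 200 camera calls.

TASK

Without gripping or lifting it or touching the brass socket on its top, push the copper plate along the jig's raised aluminium shelf and off its edge, nudging it straight as needed, until its two holes drop over the two steel pins and it lies flat on the floor of the sunken bay. Leave the brass adapter, the jar and the screwdriver beside the jig where they are.

Things in the scene. Friction and masses are not known exactly. Their poses are not given: they have to be found in the camera images.
- jig: Fixed grey test jig, a low box 180 mm (its x) by 260 mm (its y); origin at the centre of its underside on the table, z up. From y = -20 to +130 mm its top is a flat aluminium shelf 39 mm above the table, without walls or guides; from y = -130 to -20 mm it is a sunken bay, floor 30 mm above the table, open on its other three sides, with two pins.
- shelf_edge (a point): Middle of the straight edge (along the jig's x) where the shelf ends and steps 9 mm down into the bay: jig x = 0, y = -20 mm, at the shelf's height. Pushed over it towards the jig's -y, the plate rides onto the pins, its leading edge dips, and it drops flat when the holes reach the pins; its +y edge is then 6 mm past this edge.
- pin_a (a point): Foot of the steel locating pin on the jig's +x side, on the bay floor (jig x = +42, y = -52 mm). Pins are 10 mm in diameter, 8 mm tall (1 mm lower than the shelf); their upper 4.5 mm taper to 5 mm across.
- pin_b (a point): Foot of the identical pin on the jig's -x side (jig x = -42, y = -52 mm).
- plate: Loose copper plate, 120 mm (its x) by 90 mm (its y), 8 mm thick, about 0.6 kg; origin at the centre of its underside, z up. Starts flat on the shelf, its axes within 0.2 rad of the jig's. Two through holes near its +y edge, a brass socket on its top.
- socket: Brass coaxial socket fixed upright on the plate's top, not to be touched: a 26 mm square steel flange, 3 mm thick, then 16 mm in diameter, 22 mm tall in all; origin at its foot, at plate x = 0, y = -12 mm, 8 mm above the plate's underside.
- hole_a (a point): Centre, at the plate's underside, of the 14 mm hole at plate x = +42, y = +19 mm; goes over pin_a.
- hole_b (a point): Centre, at the plate's underside, of the 14 mm hole at plate x = -42, y = +19 mm; goes over pin_b.
- adapter: Bystander: brass coaxial adapter standing on the table on the jig's +x side, 22 mm in diameter, 36 mm tall, origin at its foot.
- jar: Bystander: small white jar on the table on the jig's +x side, 44 mm in diameter, 50 mm tall, origin at its foot.
- driver: Bystander: screwdriver 170 mm long lying on the table beyond the jig's -y end, roughly along the jig's x; origin on its underside.
Not all that is in view belongs to the job. Of the things like the plate, leave any that is turquoise; of the rest the smaller one is meant.

How it is judged:
By the outcome, as a careful person would: the job done as asked, in the order asked, and still so for the second after the job is handed in, with the robot touching nothing.
It also fails if it takes over 56 s, if anything falls off the work surface, if the arm or the gripper's body presses on something with over 40 N, if the wrist force passes 120 N, or if a joint passes its speed limit or range.

## Working session

There is one attempt and no reset: what is moved stays moved. The work goes in short steps, Python scripts to look and compute and a tool call to move; the robot and the scene stay as the last step left them, time stands still between calls to the robot, and variables do not carry over. Pictures are saved under pics/ and viewed, at most 10 in all, crops included, and the job is handed in when it is done.

Besides the shell and the picture viewer there is one more tool, called after "Request:" by a JSON object that holds its "api" and its "payload", one argument or row to a line. move_arm: Moves the arm, as the interface text tells. Its arguments: {"type":"object","properties":{"jaw":{"type":"array","items":{"type":"number"}},"dp":{"type":"array","items":{"type":"array","items":{"type":"number"}}},"turn":{"type":"array","items":{"type":"array","items":{"type":"number"}}},"force":{"type":"number"}},"required":["jaw","dp","turn"]}

```bash
mkdir -p pics
cat > h.py <<'E'
import numpy as np, cv2
from rig import observe, cams, ticket
def K(n):
    c=cams.calibration(n); f=192/np.tan(np.radians(c["vertical_fov"]/2)); return f,c["cx"],c["cy"],np.array(c["view"]),c
def world(n,u,v,d):
    f,cx,cy,V,_=K(n); u,v,d=map(np.asarray,(u,v,d))
    p=np.stack([(u-cx)/f*d,-(v-cy)/f*d,-d,np.ones_like(d)],-1)
    return (p@np.linalg.inv(V).T)[...,:3]
def onz(n,u,v,z):
    a=world(n,u,v,1.0*np.ones_like(np.asarray(u,float)));o=np.linalg.inv(K(n)[3])[:3,3]
    t=(z-o[2])/(a[...,2]-o[2]); return o+(a-o)*t[...,None]
def proj(n,P):
    f,cx,cy,V,_=K(n); q=np.asarray(P)@V[:3,:3].T+V[:3,3]; return np.stack([cx+f*q[...,0]/-q[...,2],cy-f*q[...,1]/-q[...,2]],-1)
E
python3 - <<'E'
from h import *
for n in("side","top"):
    im,d=cams.get_image(n); cv2.imwrite(f"pics/{n}0.png",im[...,::-1]); np.save(n+"0d.npy",d)
    print(n,K(n)[4])
    for q in("plate","jig","socket"):
        for r in cams.outline_of(n,q)[:3]:
            m=r["mask"]&(d>0);v,u=np.nonzero(m); print(q,r["p"],np.round(np.array(r["box"])*[512,384,512,384]),np.median(world(n,u,v,d[m]),0).round(3))
    for q in("shelf_edge","pin_a","pin_b","hole_a","hole_b","plate","socket","jig"):
        for r in cams.mark_of(n,q)[:3]:print(q,r["p"],np.round(np.array(r["location"])*[512,384],1))
E
```

```text
side {'vertical_fov': 55.6628996503407, 'cx': 258.9603307572184, 'cy': 191.13884328939722, 'view': array([[-9.59773911e-01, -2.80773213e-01,  6.65139384e-04,
         5.49796028e-01],
       [ 1.63645841e-01, -5.57466444e-01,  8.13911053e-01,
        -1.52660484e-01],
       [-2.28153629e-01,  7.81279442e-01,  5.80989118e-01,
        -6.88997053e-01],
       [ 0.00000000e+00,  0.00000000e+00,  0.00000000e+00,
         1.00000000e+00]])}
plate 0.93 [233. 231.  72.  46.] [0.594 0.11  0.045]
plate 0.73 [187. 321.  84.  66.] [0.618 0.293 0.006]
jig 0.72 [239. 229. 121.  98.] [0.576 0.057 0.029]
socket 0.68 [352. 275.  21.  25.] [0.358 0.137 0.015]
socket 0.55 [188. 193.  20.  28.] [0.746 0.002 0.029]
socket 0.52 [183. 311.  20.  21.] [0.624 0.282 0.01 ]
shelf_edge 0.57 [251.3 208. ]
shelf_edge 0.23 [211.7 230.1]
pin_a 0.71 [237.9 196.7]
pin_a 0.7 [189.2 201.8]
pin_a 0.6 [269.5 207. ]
pin_b 0.71 [237.9 196.7]
pin_b 0.7 [189.2 201.8]
pin_b 0.6 [269.5 207. ]
hole_a 0.94 [211.5 320. ]
hole_a 0.8 [212.2 230.4]
hole_a 0.74 [248.6 244.8]
hole_b 0.94 [211.5 320. ]
hole_b 0.8 [212.2 230.4]
hole_b
[... 713 characters left out ...]
5.  86.] [0.355 0.113 0.01 ]
plate 0.64 [139. 158.  60.  63.] [0.614 0.285 0.006]
jig 0.97 [252. 164. 129.  93.] [0.582 0.008 0.031]
socket 0.71 [209. 277.  18.  18.] [0.355 0.128 0.015]
socket 0.62 [226. 158.  13.  15.] [0.592 0.091 0.05 ]
shelf_edge 0.83 [264.2 164.7]
pin_a 0.85 [277.9 185.6]
pin_a 0.65 [276.8 147.3]
pin_b 0.85 [277.9 185.6]
pin_b 0.65 [276.8 147.3]
hole_a 0.9 [116.5 144.9]
hole_a 0.83 [143.2 173.4]
hole_a 0.79 [234.9 304.2]
hole_b 0.9 [116.5 144.9]
hole_b 0.83 [143.2 173.4]
hole_b 0.79 [234.9 304.2]
plate 0.81 [139.9 158.9]
plate 0.75 [216.1 274.5]
plate 0.57 [222.1 164.3]
socket 0.67 [227.4 160.4]
socket 0.66 [208.2 276.4]
socket 0.52 [143.8 152.2]
jig 0.66 [253.8 167.2]
```

Run:
```python
import cv2
a=cv2.imread("pics/top0.png")
cv2.imwrite("pics/t1.png",cv2.resize(a[100:330,90:340],None,fx=2.6,fy=2.6,interpolation=cv2.INTER_CUBIC))
a=cv2.imread("pics/side0.png")
cv2.imwrite("pics/s1.png",cv2.resize(a[130:384,130:400],None,fx=2.3,fy=2.3,interpolation=cv2.INTER_CUBIC))
```

```text
(no output)
```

View pics/t1.png

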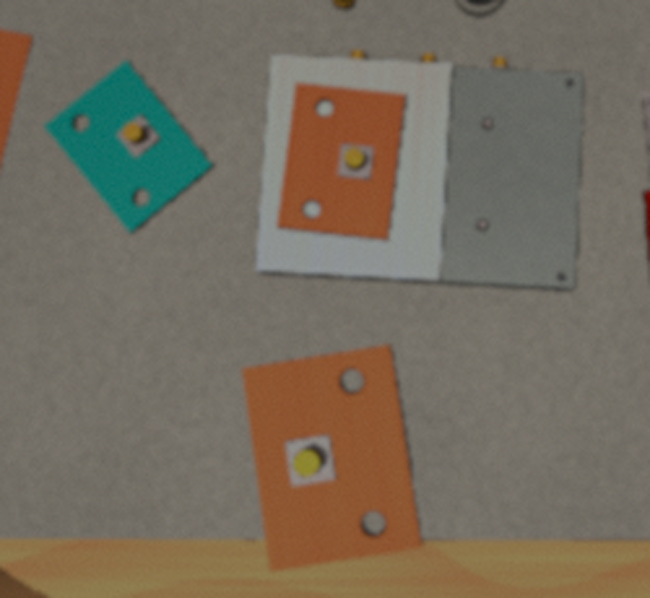

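View pics/s1.png

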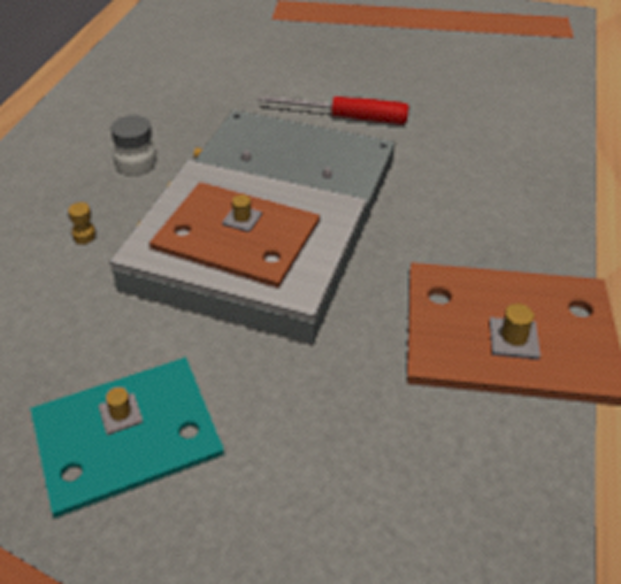

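The top picture shows the target copper plate on the white shelf (full-picture centre about (220,162)). The bay is to its right, with pins at about (278,147) and (276,186). The turquoise plate and the larger copper plate are decoys. The side view agrees, with the screwdriver and jar beyond.

```bash
cat >> h.py <<'E'
def rect(n,im,box,z):
    """pose of the orange plate: rectangle round its pixels, back-projected at z"""
    hsv=cv2.cvtColor(im,cv2.COLOR_RGB2HSV); m=((hsv[...,0]<14)&(hsv[...,1]>110)).astype(np.uint8)
    c,r,w,h=[int(x) for x in box]; k=np.zeros_like(m); k[r-h//2-6:r+h//2+6,c-w//2-6:c+w//2+6]=1
    cs,_=cv2.findContours(m*k,cv2.RETR_EXTERNAL,cv2.CHAIN_APPROX_NONE); C=max(cs,key=cv2.contourArea)[:,0]
    P=onz(n,C[:,0].astype(float),C[:,1].astype(float),z)[:,:2]
    return cv2.minAreaRect((P*1000).astype(np.float32))
def pins(n,z=.038):
    return np.array([onz(n,*(np.array(r["location"])*[512,384]),z)[:2]*1000 for r in cams.mark_of(n,"pin_a")if r["p"]>.4]).round(1)
def holes(n,z=.047):
    return np.array([[*onz(n,*(np.array(r["location"])*[512,384]),z)[:2]*1000,r["p"]*100] for r in cams.mark_of(n,"hole_a")if r["p"]>.3]).round(1)
def platebox(n):
    f=lambda r:np.array(r["box"])*[512,384,512,384]
    L=[f(r) for r in cams.outline_of(n,"plate")]
    e=lambda b:np.linalg.norm(onz(n,b[0],b[1],.045)[:2]-[.59,.05])
    return min(L,key=e)
E
python3 - <<'E'
from h import *
for n in("top","side"):
    im,d=cams.get_image(n)
    print(n,rect(n,im,platebox(n),.047)); print("pins",pins(n).tolist()); print("holes",holes(n).tolist())
    r=cams.outline_of(n,"jig")[0]["mask"].astype(np.uint8); C=max(cv2.findContours(r,0,1)[0],key=cv2.contourArea)[:,0].astype(float)
    print("jig",cv2.minAreaRect((onz(n,C[:,0],C[:,1],.036)[:,:2]*1000).astype(np.float32)))
    # shelf & bay height from depth
    for X in([.55,.16,.039],[.57,-.08,.03],[.594,.13,.047]):
        u,v=proj(n,X).round().astype(int); print(world(n,u,v,np.float64(np.median(d[v-2:v+3,u-2:u+3]))).round(4))
s=observe();print(s["time_s"],s["position"],s["tool_rot"])
E
```

```text
top ((594.9236450195312, 102.660888671875), (88.63489532470703, 117.87064361572266), 83.35234069824219)
pins [[546.5, -15.9], [622.7, -7.6]]
holes [[550.7, 131.7, 95.0], [620.2, 320.9, 86.0], [417.6, 92.3, 70.0], [307.6, 71.6, 66.0], [634.6, 112.1, 62.0], [564.6, 261.1, 62.0]]
jig ((591.443115234375, 38.80192565917969), (262.531982421875, 191.05807495117188), 87.47499084472656)
[0.5503 0.1603 0.0376]
[ 0.5705 -0.0791  0.0288]
[0.5939 0.1303 0.0454]
side ((596.7079467773438, 106.57530975341797), (93.55276489257812, 120.67861938476562), 83.4512710571289)
pins [[622.9, -14.6], [551.1, -9.0]]
holes [[632.9, 121.2, 93.0], [615.6, 355.2, 89.0], [317.5, 123.0, 81.0], [559.4, 306.5, 77.0], [554.6, 143.2, 70.0], [421.6, 140.1, 57.0]]
jig ((589.4108276367188, 57.104087829589844), (273.82061767578125, 189.2805633544922), 87.00933837890625)
[0.5511 0.1592 0.037 ]
[ 0.5696 -0.0826  0.0286]
[0.5955 0.1279 0.0448]
1.7 [0.17550663 0.52122584 0.23134961] [[-9.47705283e-01  3.19146822e-01  4.85392072e-05]
 [ 3.19146824e-01  9.47705282e-01  5.00779427e-05]
 [-3.00186468e-05  6.29502647e-05 -9.99999998e-01]]
```

Run:
```python
from h import *
for n,pp in(("top",[(277,147),(277,186)]),("side",[(237.5,197.5),(271.5,205.5)])):
    im=cv2.imread(f"pics/{n}0.png").astype(float); Q=[]
    for u,v in pp:
        u0,v0=int(u),int(v);w=im[v0-7:v0+8,u0-7:u0+8]; D=np.abs(w-np.median(w,(0,1))).sum(2); D[D<.4*D.max()]=0
        yy,xx=np.mgrid[-7:8,-7:8]; D[np.hypot(xx,yy)>6]=0; c=np.array([(D*xx).sum(),(D*yy).sum()])/D.sum()+[u0,v0]; Q.append(onz(n,*c,.036)[:2]*1000); print(n,c,Q[-1])
    Q=np.array(Q);print("mid",Q.mean(0),"dist",np.linalg.norm(Q[0]-Q[1]),"ang",np.degrees(np.arctan2(*(Q[np.argmax(Q[:,0])]-Q[np.argmin(Q[:,0])])[::-1])))
# jig geometry, top: fit rectangle of the shelf (white) and bay using edges
im=cv2.imread("pics/top0.png"); g=im[...,2].astype(float)
P=[]
for x in np.arange(.52,.66,.004):   # scan across shelf edge
    ys=np.arange(-.015,.06,.0005); uv=proj("top",np.stack([np.full_like(ys,x),ys,np.full_like(ys,.039)],1)).astype(np.float32)
    s=cv2.remap(g.astype(np.float32),uv[None,:,0],uv[None,:,1],1)[0]; s=np.convolve(s,np.ones(5)/5,"same"); k=np.argmax((s[10:]-s[:-10])[3:-3])+3
    P.append((x*1000,ys[k+5]*1000))
P=np.array(P);l=np.polyfit(*P.T,1);r=P[:,1]-np.polyval(l,P[:,0]);P=P[abs(r)<3];l=np.polyfit(*P.T,1);print("edge y at x=590",np.polyval(l,590),"deg",np.degrees(np.arctan(l[0])))
```

```text
top [276.90920097 147.79903148] [625.87572225 -15.16647927]
top [275.06748466 186.57770961] [542.74933573 -10.85289722]
mid [584.31252899 -13.00968824] dist 83.23823115179279 ang -2.970519648100322
side [236.31398964 198.24041451] [628.32244457  -8.19295634]
side [271.47157895 205.62842105] [545.57958346  -4.24880463]
mid [586.95101402  -6.22088048] dist 82.8368118479176 ang -2.7290852275225777
edge y at x=590 19.377240896358565 deg -3.1044920063720367
```

Request:
{"api": "move_arm", "payload": {
  "jaw": [8.54,8.54,8.54,8.54,8.54,8.54,8.54,8.54,8.54,8.54,8.54,8.54],
  "dp": [
    [-3.4,-1.2,0],
    [-3.4,-1.2,0],
    [-3.4,-1.2,0],
    [-3.4,-1.2,0],
    [-3.4,-1.2,0],
    [-3.4,-1.2,0],
    [-3.4,-1.2,0],
    [-3.4,-1.2,0],
    [-3.4,-1.2,0],
    [-3.4,-1.2,0],
    [-3.4,-1.2,0],
    [-3.4,-1.2,0]
  ],
  "turn": [
    [0,0,0],
    [0,0,0],
    [0,0,0],
    [0,0,0],
    [0,0,0],
    [0,0,0],
    [0,0,0],
    [0,0,0],
    [0,0,0],
    [0,0,0],
    [0,0,0],
    [0,0,0]
  ]
}}

```text
time_s: 2.7
position: [0.5175, 0.2532, 0.2314]
tool_rot: [[-0.948, 0.319, 0.0], [0.319, 0.948, 0.0], [-0.0, 0.0, -1.0]]
ft_force: [1.1, 0.0, 0.1]
grip_width: 0.0853
gripper_force: 0.0
```

Request:
{"api": "move_arm", "payload": {
  "jaw": [8.54,8.54,8.54,8.54,8.54,8.54,8.54,8.54,8.54,8.54,8.54,8.54],
  "dp": [
    [0,0,0],
    [0,0,0],
    [0,0,0],
    [0,0,0],
    [0,0,0],
    [0,0,0],
    [0,0,0],
    [0,0,0],
    [0,0,0],
    [0,0,0],
    [0,0,0],
    [0,0,0]
  ],
  "turn": [
    [0,0,0.118],
    [0,0,0.118],
    [0,0,0.118],
    [0,0,0.118],
    [0,0,0.118],
    [0,0,0.118],
    [0,0,0.118],
    [0,0,0.118],
    [0,0,0.118],
    [0,0,0.118],
    [0,0,0.117],
    [0,0,0]
  ]
}}

```text
time_s: 3.7
position: [0.5162, 0.2546, 0.2313]
tool_rot: [[0.055, 0.998, -0.0], [0.998, -0.055, 0.0], [0.0, -0.0, -1.0]]
ft_force: [0.2, 0.5, 0.0]
grip_width: 0.0857
gripper_force: 0.0
```

Request:
{"api": "move_arm", "payload": {
  "jaw": [8.54,8.54,8.54,8.54,8.54,8.54,8.54,8.54,8.54,8.54],
  "dp": [
    [-1.85,2.87,0],
    [-1.85,2.87,0],
    [-1.85,2.87,0],
    [0,0,3.0],
    [0,0,3.0],
    [0,0,3.0],
    [0,0,3.0],
    [0,0,3.0],
    [0,0,1.9],
    [0,0,0]
  ],
  "turn": [
    [0,0,0],
    [0,0,0],
    [0,0,0],
    [0,0,0],
    [0,0,0],
    [0,0,0],
    [0,0,0],
    [0,0,0],
    [0,0,0],
    [0,0,0]
  ]
}}

```text
time_s: 4.53
position: [0.5973, 0.1944, 0.058]
tool_rot: [[0.048, 0.999, -0.008], [0.999, -0.048, -0.001], [-0.001, -0.008, -1.0]]
ft_force: [0.2, -0.3, -0.1]
grip_width: 0.0856
gripper_force: 0.0
```

Run:
```python
from h import *
s=observe();print(s["position"],s["ft_force"])
im,d=cams.get_image("side"); cv2.imwrite("pics/s2.png",cv2.resize(im[120:330,130:400,::-1],None,fx=2.8,fy=2.8,interpolation=cv2.INTER_CUBIC))
```

```text
[0.59728608 0.19438223 0.05802643] [ 0.15745088 -0.33960012 -0.13463448]
```

View pics/s2.png

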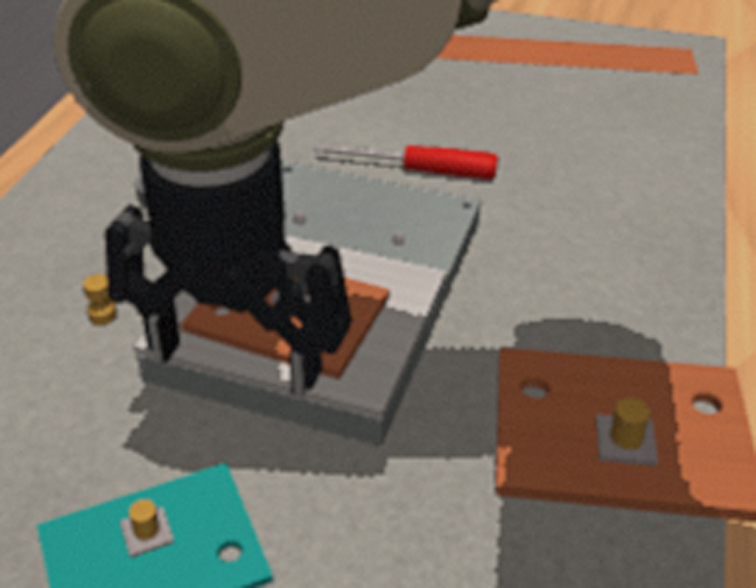

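The side picture shows the open fingers hanging behind the plate's +y edge, their ends near crop (165,358) and (300,388), clear of the shelf. I'll lower gently until they touch.

Request:
{"api": "move_arm", "payload": {
  "jaw": [8.54,8.54,8.54,8.54],
  "dp": [
    [0,0,0.4],
    [0,0,0.4],
    [0,0,0.3],
    [0,0,0]
  ],
  "turn": [
    [0,0,0],
    [0,0,0],
    [0,0,0],
    [0,0,0]
  ]
}}

```text
time_s: 4.92
position: [0.5995, 0.1948, 0.0516]
tool_rot: [[0.051, 0.999, 0.001], [0.999, -0.051, 0.0], [0.0, 0.001, -1.0]]
ft_force: [-0.2, 0.8, 0.1]
grip_width: 0.0847
gripper_force: 0.0
```

Request:
{"api": "move_arm", "payload": {
  "jaw": [8.54,8.54,8.54],
  "dp": [
    [0,0,0.2],
    [0,0,0.2],
    [0,0,0]
  ],
  "turn": [
    [0,0,0],
    [0,0,0],
    [0,0,0]
  ]
}}

```text
time_s: 5.17
position: [0.5993, 0.1947, 0.0471]
tool_rot: [[0.051, 0.999, -0.0], [0.999, -0.051, -0.0], [-0.0, -0.0, -1.0]]
ft_force: [0.0, -0.3, 0.1]
grip_width: 0.0853
gripper_force: 0.0
```

Request:
{"api": "move_arm", "payload": {
  "jaw": [8.54,8.54,8.54],
  "dp": [
    [0,0,0.15],
    [0,0,0.15],
    [0,0,0]
  ],
  "turn": [
    [0,0,0],
    [0,0,0],
    [0,0,0]
  ]
}}

```text
time_s: 5.42
position: [0.5992, 0.1947, 0.044]
tool_rot: [[0.051, 0.999, -0.0], [0.999, -0.051, -0.0], [-0.0, -0.0, -1.0]]
ft_force: [0.5, -1.0, -0.2]
grip_width: 0.0855
gripper_force: 0.0
```

Request:
{"api": "move_arm", "payload": {
  "jaw": [8.54,8.54,8.54],
  "dp": [
    [0,0,0.15],
    [0,0,0.1],
    [0,0,0]
  ],
  "turn": [
    [0,0,0],
    [0,0,0],
    [0,0,0]
  ]
}}

```text
time_s: 5.67
position: [0.5993, 0.1947, 0.0416]
tool_rot: [[0.051, 0.999, -0.0], [0.999, -0.051, -0.0], [-0.0, -0.0, -1.0]]
ft_force: [-0.3, -1.1, 0.4]
grip_width: 0.0851
gripper_force: 0.0
```

Request:
{"api": "move_arm", "payload": {
  "jaw": [8.54,8.54,8.54],
  "dp": [
    [0,0,0.15],
    [0,0,0.1],
    [0,0,0]
  ],
  "turn": [
    [0,0,0],
    [0,0,0],
    [0,0,0]
  ]
}}

```text
time_s: 5.92
position: [0.5993, 0.1947, 0.0391]
tool_rot: [[0.051, 0.999, -0.0], [0.999, -0.051, -0.0], [-0.0, -0.0, -1.0]]
ft_force: [-0.8, 0.2, -0.3]
grip_width: 0.0857
gripper_force: 0.0
```

Request:
{"api": "move_arm", "payload": {
  "jaw": [8.54,8.54,8.54],
  "dp": [
    [0,0,0.2],
    [0,0,0.2],
    [0,0,0]
  ],
  "turn": [
    [0,0,0],
    [0,0,0],
    [0,0,0]
  ]
}}

```text
time_s: 6.17
position: [0.5992, 0.1947, 0.0348]
tool_rot: [[0.051, 0.999, -0.001], [0.999, -0.051, -0.0], [-0.0, -0.001, -1.0]]
ft_force: [0.2, -0.3, 0.7]
grip_width: 0.0853
gripper_force: 0.0
```

Request:
{"api": "move_arm", "payload": {
  "jaw": [8.54,8.54,8.54],
  "dp": [
    [0,0,0.2],
    [0,0,0.2],
    [0,0,0]
  ],
  "turn": [
    [0,0,0],
    [0,0,0],
    [0,0,0]
  ]
}}

```text
time_s: 6.42
position: [0.5992, 0.1947, 0.0308]
tool_rot: [[0.051, 0.999, -0.001], [0.999, -0.051, -0.0], [-0.0, -0.001, -1.0]]
ft_force: [-0.3, -0.2, 0.3]
grip_width: 0.0852
gripper_force: 0.0
```

Request:
{"api": "move_arm", "payload": {
  "jaw": [8.54,8.54,8.54],
  "dp": [
    [0,0,0.1],
    [0,0,0],
    [0,0,0]
  ],
  "turn": [
    [0,0,0],
    [0,0,0],
    [0,0,0]
  ]
}}

```text
time_s: 6.67
position: [0.5994, 0.1947, 0.0303]
tool_rot: [[0.051, 0.999, -0.0], [0.999, -0.051, -0.0], [-0.0, -0.0, -1.0]]
ft_force: [-0.2, -0.5, -0.1]
grip_width: 0.0853
gripper_force: 0.0
```

Request:
{"api": "move_arm", "payload": {
  "jaw": [8.54,8.54,8.54,8.54,8.54,8.54,8.54,8.54,8.54,8.54,8.54,8.54],
  "dp": [
    [0,0,0.15],
    [-0.5,0,0],
    [-0.5,0,0],
    [-0.5,0,0],
    [-0.5,0,0],
    [-0.5,0,0],
    [-0.5,0,0],
    [-0.5,0,0],
    [-0.4,0,0],
    [-0.4,0,0],
    [-0.4,0,0],
    [0,0,0]
  ],
  "turn": [
    [0,0,0],
    [0,0,0],
    [0,0,0],
    [0,0,0],
    [0,0,0],
    [0,0,0],
    [0,0,0],
    [0,0,0],
    [0,0,0],
    [0,0,0],
    [0,0,0],
    [0,0,0]
  ]
}}

```text
time_s: 7.67
position: [0.5971, 0.1471, 0.0288]
tool_rot: [[0.051, 0.999, 0.0], [0.999, -0.051, -0.0], [-0.0, 0.0, -1.0]]
ft_force: [-0.3, 0.1, -0.4]
grip_width: 0.0853
gripper_force: 0.0
```

Run:
```python
from h import *
s=observe();print(s["position"],s["ft_force"],s["time_s"])
for n in("top","side"):
    im,d=cams.get_image(n); 
    try: print(rect(n,im,platebox(n),.047))
    except Exception as e: print(e)
    cv2.imwrite(f"pics/{n}3.png",im[...,::-1])
a=cv2.imread("pics/top3.png")[110:230,160:310];b=cv2.imread("pics/side3.png")[150:270,170:320]
cv2.imwrite("pics/c3.png",np.vstack([cv2.resize(x,None,fx=2.5,fy=2.5,interpolation=cv2.INTER_CUBIC)for x in(a,b)]))
```

```text
[0.59707219 0.14710468 0.02881351] [-0.32926358  0.08664461 -0.37319005] 7.6667
((596.447021484375, 77.45332336425781), (59.97197341918945, 118.65874481201172), 87.97760772705078)
((610.945556640625, 120.09846496582031), (48.12641906738281, 98.48880767822266), 80.24642181396484)
```

View pics/c3.png

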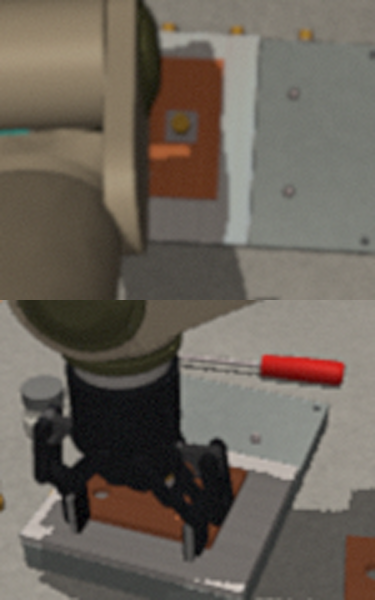

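The picture shows the plate square against both fingers, with the socket at top-crop (180,123) untouched. I'll back off, close the fingers and measure.

Request:
{"api": "move_arm", "payload": {
  "jaw": [8.54,8.54,8.54,0,0,0,0,0,0,0,0,0],
  "dp": [
    [1.0,0,0],
    [2.5,0,-2],
    [3.0,0,-2.5],
    [3.5,0,-2],
    [0,0,0],
    [0,0,0],
    [0,0,0],
    [0,0,0],
    [0,0,0],
    [0,0,0],
    [0,0,0],
    [0,0,0]
  ],
  "turn": [
    [0,0,0],
    [0,0,0],
    [0,0,0],
    [0,0,0],
    [0,0,0],
    [0,0,0],
    [0,0,0],
    [0,0,0],
    [0,0,0],
    [0,0,0],
    [0,0,0],
    [0,0,0]
  ]
}}

```text
time_s: 8.87
position: [0.6021, 0.2472, 0.0936]
tool_rot: [[0.052, 0.999, -0.0], [0.999, -0.052, -0.0], [-0.0, -0.0, -1.0]]
ft_force: [0.6, -0.1, 0.1]
grip_width: -0.0001
gripper_force: 0.0
```

```bash
cat >> h.py <<'E'
PM=np.array([584.3,-13.0]); A=np.radians(-2.9)   # pin middle, jig yaw as seen by top
def status():
    s=observe();print("tcp",(s["position"]*1000).round(1),"F",np.round(s["ft_force"],1),"t",s["time_s"],"w",s["grip_width"])
    im,d=cams.get_image("top"); (c,wh,a)=rect("top",im,platebox("top"),.047)
    d=np.array(c)-PM; x=d@[np.cos(A),np.sin(A)];y=d@[-np.sin(A),np.cos(A)]
    print("plate c",np.round(c,1),"wh",np.round(wh,1),"yaw",round(a-90,2),"jig lateral %.1f along %.1f"%(x,y)); return im
E
python3 - <<'E'
from h import *
status()
im=status();cv2.imwrite("pics/t4.png",cv2.resize(im[110:230,160:310,::-1],None,fx=4,fy=4,interpolation=cv2.INTER_CUBIC))
print("holes",[h for h in holes("top").tolist() if 500<h[0]<690 and -50<h[1]<150])
E
```

```text
tcp [602.1 247.2  93.6] F [ 0.6 -0.1  0.1] t 8.8667 w -0.00012485527374917903
plate c [597.5  91.6] wh [ 89.2 117.6] yaw -2.65 jig lateral 7.9 along 105.1
tcp [602.1 247.5  93.8] F [-0.2 -0.2 -0.5] t 8.9667 w 0.00042050188797344493
plate c [603.2  82.9] wh [53.7 48.6] yaw -89.77 jig lateral 14.0 along 96.8
holes [[636.8, 107.5, 89.0], [548.5, 110.7, 87.0]]
```

View pics/t4.png

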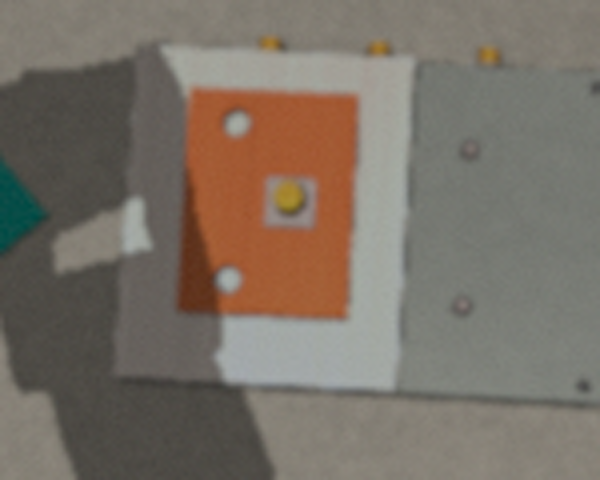

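Run:
```python
from h import *
def J(U,z):
    U=(np.array(U,float)+.5)/4-.5+[160,110]; P=onz("top",U[:,0],U[:,1],z)[:,:2]*1000; return P
ax=np.array([np.cos(A),np.sin(A)]);ay=np.array([-ax[1],ax[0]])
pn=J([(470,149),(462,305)],.038);pm=pn.mean(0);print("pins",pn,np.linalg.norm(pn[0]-pn[1]),np.degrees(np.arctan2(*(pn[0]-pn[1])[::-1])))
for nm,U,z in(("holes",[(237,124),(229,280)],.047),("corners",[(191,88),(359,94),(348,320),(178,315)],.047),("socket flange",[(265,177),(316,177),(316,228),(265,228)],.050),("shelf edge",[(415,57),(399,388)],.039),("shelf far",[(162,46),(415,57)],.039),("bay corners",[(399,388),(116,377)],.039)):
    P=J(U,z); d=P-pm; print(nm,"lat/along",np.round(np.stack([d@ax,d@ay],1),1).tolist(),"mean",(d.mean(0)@ax).round(1),(d.mean(0)@ay).round(1))
```

```text
pins [[627.45439658 -15.55569203]
 [543.99933249 -10.91086251]] 83.58422197967572 -3.185604704531651
holes lat/along [[47.4, 123.5], [-35.8, 122.6]] mean 5.8 123.1
corners lat/along [[65.7, 149.1], [66.6, 59.9], [-53.7, 59.3], [-55.5, 148.1]] mean 5.8 104.1
socket flange lat/along [[19.2, 106.8], [20.4, 80.0], [-6.6, 78.5], [-7.9, 105.2]] mean 6.3 92.6
shelf edge lat/along [[90.2, 31.4], [-87.2, 31.1]] mean 1.5 31.2
shelf far lat/along [[89.8, 167.2], [90.2, 31.4]] mean 90.0 99.3
bay corners lat/along [[-87.2, 31.1], [-89.0, 179.6]] mean -88.1 105.4
```

The picture shows the plate parallel to the pin line, about 5–6 mm too far to jig +x. Holes are at crop (237,124) and (229,280), pins at (470,149) and (462,305). I'll nudge it from the +x side with closed fingers.

Request:
{"api": "move_arm", "payload": {
  "jaw": [0,0,0,0,0,0,0,0,0,0,0,0],
  "dp": [
    [0,2.8,0],
    [0,2.8,0],
    [0,2.8,0],
    [-3.14,0,0],
    [-3.14,0,0],
    [-3.14,0,0],
    [-3.14,0,0],
    [-3.14,0,0],
    [0,0,0],
    [0,0,2.0],
    [0,0,1.5],
    [0,0,0]
  ],
  "turn": [
    [0,0,0],
    [0,0,0],
    [0,0,0],
    [0,0,0],
    [0,0,0],
    [0,0,0],
    [0,0,0],
    [0,0,0],
    [0,0,0],
    [0,0,0],
    [0,0,0],
    [0,0,0]
  ]
}}

```text
time_s: 10.12
position: [0.6764, 0.0867, 0.0557]
tool_rot: [[0.051, 0.999, -0.006], [0.999, -0.051, 0.0], [0.0, -0.006, -1.0]]
ft_force: [-0.4, 0.2, -1.2]
grip_width: -0.0002
gripper_force: 0.0
```

Run:
```python
from h import *
s=observe();print(s["position"],s["ft_force"],s["time_s"])
im,d=cams.get_image("side"); cv2.imwrite("pics/s5.png",cv2.resize(im[140:280,150:330,::-1],None,fx=4,fy=4,interpolation=cv2.INTER_CUBIC))
```

```text
[0.67642483 0.08668248 0.05569546] [-0.37669004  0.19566609 -1.15674847] 10.1167
```

View pics/s5.png

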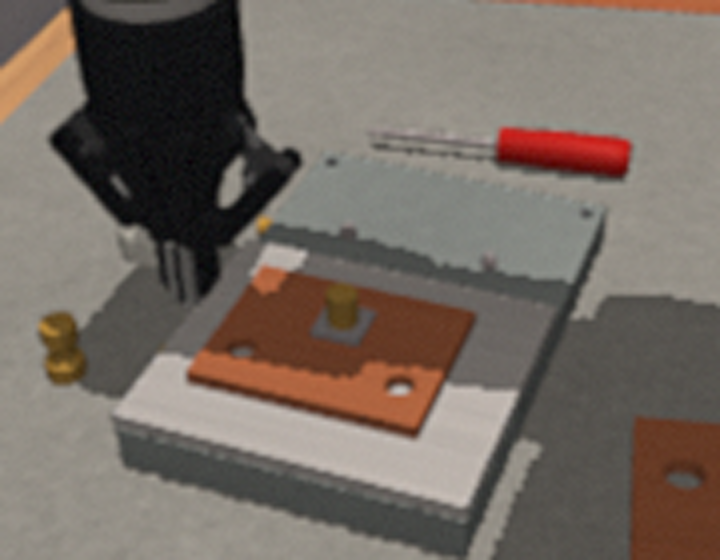

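The picture shows the closed fingers at crop (190,290), outside the plate's +x edge, with the adapter and socket clear.

Request:
{"api": "move_arm", "payload": {
  "jaw": [0,0,0,0],
  "dp": [
    [0,0,0.6],
    [0,0,0.5],
    [0,0,0],
    [0,0,0]
  ],
  "turn": [
    [0,0,0],
    [0,0,0],
    [0,0,0],
    [0,0,0]
  ]
}}

```text
time_s: 10.5
position: [0.678, 0.0867, 0.048]
tool_rot: [[0.051, 0.999, 0.0], [0.999, -0.051, -0.0], [-0.0, 0.0, -1.0]]
ft_force: [0.0, -0.3, 0.2]
grip_width: 0.0001
gripper_force: 0.0
```

Request:
{"api": "move_arm", "payload": {
  "jaw": [0,0,0,0,0,0,0,0,0],
  "dp": [
    [0,0,0.3],
    [0,0,0.25],
    [0,0,0],
    [0,-0.2,0],
    [0,-0.2,0],
    [0,-0.2,0],
    [0,-0.2,0],
    [0,-0.15,0],
    [0,0,0]
  ],
  "turn": [
    [0,0,0],
    [0,0,0],
    [0,0,0],
    [0,0,0],
    [0,0,0],
    [0,0,0],
    [0,0,0],
    [0,0,0],
    [0,0,0]
  ]
}}

```text
time_s: 11.25
position: [0.6682, 0.0871, 0.0425]
tool_rot: [[0.051, 0.999, -0.0], [0.999, -0.051, 0.0], [0.0, -0.0, -1.0]]
ft_force: [0.1, 0.5, 0.4]
grip_width: 0.0001
gripper_force: 0.0
```

```bash
cat >> h.py <<'E'
def platebox(n): # override: fixed region round the shelf plate
    return np.array([225,162,80,80]) if n=="top" else np.array([233,231,84,60])
E
python3 - <<'E'
from h import *
status();im,d=cams.get_image("side");print(rect("side",im,platebox("side"),.047))
E
```

```text
tcp [668.2  87.1  42.5] F [0.1 0.5 0.4] t 11.25 w 0.00010191074355008112
plate c [556.5  53.4] wh [ 8.6 40.3] yaw -3.18 jig lateral -31.1 along 64.9
((600.1688842773438, 94.1297607421875), (94.77383422851562, 121.3550033569336), 87.37479400634766)
```

Request:
{"api": "move_arm", "payload": {
  "jaw": [0,0,0],
  "dp": [
    [0,-0.2,0],
    [0,-0.2,0],
    [0,0,0]
  ],
  "turn": [
    [0,0,0],
    [0,0,0],
    [0,0,0]
  ]
}}

```text
time_s: 11.6
position: [0.6644, 0.0872, 0.0423]
tool_rot: [[0.051, 0.999, 0.0], [0.999, -0.051, -0.0], [-0.0, 0.0, -1.0]]
ft_force: [0.7, -0.1, -0.0]
grip_width: -0.0001
gripper_force: 0.3
```

Run:
```python
from h import *
s=observe();print(s["position"],s["ft_force"],s["time_s"])
im,d=cams.get_image("side");print(rect("side",im,platebox("side"),.047))
```

```text
[0.66443527 0.08724903 0.0423314 ] [ 0.71439777 -0.12850603 -0.00652304] 11.6
((598.531494140625, 94.3929443359375), (93.84241485595703, 120.2765121459961), 87.08419799804688)
```

Request:
{"api": "move_arm", "payload": {
  "jaw": [0,0,0,0],
  "dp": [
    [0,-0.15,0],
    [0,-0.15,0],
    [0,-0.05,0],
    [0,0,0]
  ],
  "turn": [
    [0,0,0],
    [0,0,0],
    [0,0,0],
    [0,0,0]
  ]
}}

```text
time_s: 11.98
position: [0.661, 0.0874, 0.0424]
tool_rot: [[0.051, 0.999, 0.0], [0.999, -0.051, -0.0], [-0.0, 0.0, -1.0]]
ft_force: [3.1, -0.8, -1.4]
grip_width: 0.0005
gripper_force: 1.2
```

Run:
```python
from h import *
s=observe();print(s["position"],s["ft_force"],s["time_s"])
im,d=cams.get_image("side");print(rect("side",im,platebox("side"),.047))
```

```text
[0.66101533 0.08744185 0.04235511] [ 3.10611505 -0.80588325 -1.39263374] 11.9833
((595.7440185546875, 94.53996276855469), (93.85250091552734, 121.68929290771484), 87.08418273925781)
```

Request:
{"api": "move_arm", "payload": {
  "jaw": [0,0,0,0,0,0,0,0,8.54,8.54,8.54,8.54],
  "dp": [
    [0,1.0,0],
    [0,0,-2.5],
    [0,0,-2.5],
    [3.2,0,0],
    [3.2,0,0],
    [3.2,0,0],
    [3.2,0,0],
    [3.2,0,0],
    [0,-2.6,0],
    [0,-2.6,0],
    [0,-1.4,0],
    [0,0,0]
  ],
  "turn": [
    [0,0,0],
    [0,0,0],
    [0,0,0],
    [0,0,0],
    [0,0,0],
    [0,0,0],
    [0,0,0],
    [0,0,0],
    [0,0,0],
    [0,0,0],
    [0,0,0],
    [0,0,0]
  ]
}}

```text
time_s: 13.03
position: [0.6103, 0.2509, 0.0925]
tool_rot: [[0.049, 0.999, -0.003], [0.999, -0.049, -0.001], [-0.001, -0.003, -1.0]]
ft_force: [0.3, 0.7, 0.5]
grip_width: 0.048
gripper_force: 0.0
```

Run:
```python
from h import *
im=status();cv2.imwrite("pics/t6.png",cv2.resize(im[110:230,160:310,::-1],None,fx=4,fy=4,interpolation=cv2.INTER_CUBIC))
im,d=cams.get_image("side");print(rect("side",im,platebox("side"),.047))
```

```text
tcp [610.3 250.9  92.5] F [0.3 0.7 0.5] t 13.0333 w 0.048013104221689265
plate c [593.3  91.6] wh [ 88.8 117.4] yaw -2.53 jig lateral 3.7 along 104.9
((572.25439453125, 96.05247497558594), (94.51722717285156, 74.51943969726562), 87.1484146118164)
```

View pics/t6.png

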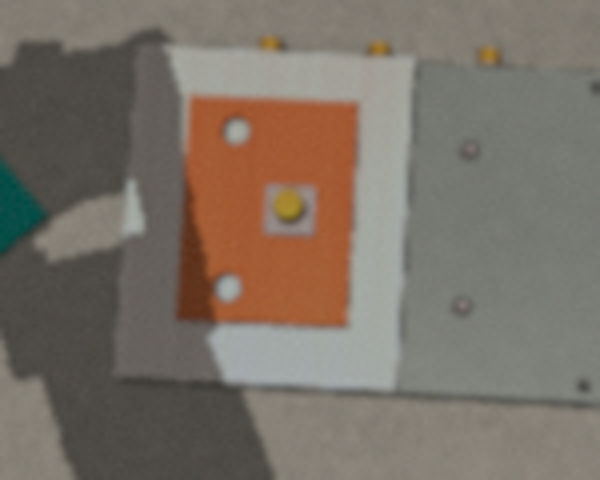

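The top picture shows the plate still square, with holes at (237,131) and (228,288). That leaves about 1–1.5 mm of lateral error, which I'll take out during the long push.

Request:
{"api": "move_arm", "payload": {
  "jaw": [8.54,8.54,8.54,8.54,8.54,8.54,8.54,8.54,8.54,8.54],
  "dp": [
    [0,0,0],
    [0,0,0],
    [-3.1,-0.34,0],
    [-3.1,-0.34,0],
    [-3.1,-0.34,0],
    [0,0,2.5],
    [0,0,2.0],
    [0,0,1.0],
    [0,0,0],
    [0,0,0]
  ],
  "turn": [
    [0,0,0],
    [0,0,0],
    [0,0,0],
    [0,0,0],
    [0,0,0],
    [0,0,0],
    [0,0,0],
    [0,0,0],
    [0,0,0],
    [0,0,0]
  ]
}}

```text
time_s: 13.97
position: [0.5988, 0.1578, 0.0374]
tool_rot: [[0.051, 0.999, -0.0], [0.999, -0.051, -0.0], [-0.0, -0.0, -1.0]]
ft_force: [-0.6, 0.4, 0.3]
grip_width: 0.0851
gripper_force: 0.0
```

Request:
{"api": "move_arm", "payload": {
  "jaw": [8.54,8.54,8.54,8.54,8.54,8.54,8.54,8.54,8.54,8.54,8.54],
  "dp": [
    [0,-0.35,0.45],
    [0,0,0.45],
    [0,0,0],
    [-0.5,0,0],
    [-0.5,-0.01,0],
    [-0.5,-0.01,0],
    [-0.5,-0.01,0],
    [-0.5,-0.01,0],
    [-0.5,-0.01,0],
    [-0.5,-0.01,0],
    [0,0,0]
  ],
  "turn": [
    [0,0,0],
    [0,0,0],
    [0,0,0],
    [0,0,0],
    [0,0,0],
    [0,0,0],
    [0,0,0],
    [0,0,0],
    [0,0,0],
    [0,0,0],
    [0,0,0]
  ]
}}

```text
time_s: 14.88
position: [0.5925, 0.122, 0.0286]
tool_rot: [[0.052, 0.999, 0.0], [0.999, -0.052, -0.0], [-0.0, 0.0, -1.0]]
ft_force: [0.4, -0.0, 0.4]
grip_width: 0.0854
gripper_force: 0.0
```

Request:
{"api": "move_arm", "payload": {
  "jaw": [8.54,8.54,8.54,8.54,8.54,8.54,8.54,8.54,8.54],
  "dp": [
    [-0.5,-0.01,0],
    [-0.5,-0.01,0],
    [-0.5,-0.01,0],
    [-0.5,-0.01,0],
    [-0.5,-0.01,0],
    [-0.5,-0.01,0],
    [-0.5,-0.01,0],
    [-0.5,-0.01,0],
    [0,0,0]
  ],
  "turn": [
    [0,0,0],
    [0,0,0],
    [0,0,0],
    [0,0,0],
    [0,0,0],
    [0,0,0],
    [0,0,0],
    [0,0,0],
    [0,0,0]
  ]
}}

```text
time_s: 15.63
position: [0.5896, 0.0824, 0.0285]
tool_rot: [[0.052, 0.999, 0.0], [0.999, -0.052, -0.0], [-0.0, 0.0, -1.0]]
ft_force: [0.5, 0.3, 0.6]
grip_width: 0.0855
gripper_force: 0.0
```

Run:
```python
from h import *
s=observe();print(s["position"],s["ft_force"],s["time_s"])
a,d=cams.get_image("top"); b,d=cams.get_image("side"); cv2.imwrite("pics/top7.png",a[...,::-1])
cv2.imwrite("pics/c7.png",np.vstack([cv2.resize(x[...,::-1],None,fx=2.5,fy=2.5,interpolation=cv2.INTER_CUBIC)for x in(a[110:230,160:340],b[150:270,150:330])]))
```

```text
[0.58957993 0.08237872 0.02847508] [0.47252036 0.25058764 0.60490057] 15.6333
```

View pics/c7.png

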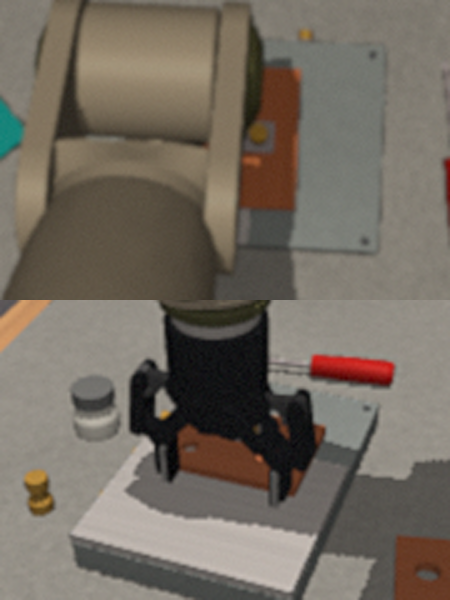

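The top half shows the plate's front edge at crop (301,69) to (295,209), over the pins and square. The side half shows both fingers on the rear edge.

Run:
```python
from h import *
ax=np.array([np.cos(A),np.sin(A)]);ay=np.array([-ax[1],ax[0]])
U=(np.array([(301,69),(295,209)],float)+.5)/2.5-.5+[160,110]
d=onz("top",U[:,0],U[:,1],.046)[:,:2]*1000-[585.7,-13.2]; print(d@ax,d@ay)
im=cv2.imread("pics/top7.png")[...,::-1].copy();c,wh,a=rect("top",im,[265,166,50,80],.046);print(c,wh,a,(np.array(c)-[585.7,-13.2])@ax)
```

```text
[ 60.97437251 -58.01180999] [-5.34025006 -5.64800758]
(587.7340087890625, 5.280389785766602) (46.52914047241211, 119.55270385742188) 87.79109954833984 1.0964266972938452
```

Request:
{"api": "move_arm", "payload": {
  "jaw": [8.54,8.54,8.54,8.54,8.54,8.54,8.54,8.54,8.54,8.54],
  "dp": [
    [-0.5,-0.01,0],
    [-0.5,-0.01,0],
    [-0.5,-0.01,0],
    [-0.5,-0.01,0],
    [-0.5,-0.01,0],
    [-0.5,-0.01,0],
    [-0.5,-0.01,0],
    [-0.5,-0.01,0],
    [-0.4,0,0],
    [0,0,0]
  ],
  "turn": [
    [0,0,0],
    [0,0,0],
    [0,0,0],
    [0,0,0],
    [0,0,0],
    [0,0,0],
    [0,0,0],
    [0,0,0],
    [0,0,0],
    [0,0,0]
  ]
}}

```text
time_s: 16.57
position: [0.5865, 0.0384, 0.0284]
tool_rot: [[0.051, 0.999, 0.0], [0.999, -0.051, -0.0], [-0.0, 0.0, -1.0]]
ft_force: [-0.1, 0.0, 0.6]
grip_width: 0.0853
gripper_force: 0.1
```

Request:
{"api": "move_arm", "payload": {
  "jaw": [8.54,8.54,8.54,8.54,8.54,8.54],
  "dp": [
    [-0.2,0,0],
    [-0.2,0,0],
    [-0.2,0,0],
    [-0.2,0,0],
    [0,0,0],
    [0,0,0]
  ],
  "turn": [
    [0,0,0],
    [0,0,0],
    [0,0,0],
    [0,0,0],
    [0,0,0],
    [0,0,0]
  ]
}}

```text
time_s: 17.07
position: [0.5861, 0.0308, 0.0283]
tool_rot: [[0.051, 0.999, 0.0], [0.999, -0.051, -0.001], [-0.001, 0.0, -1.0]]
ft_force: [0.1, 1.0, 1.2]
grip_width: 0.0855
gripper_force: 0.5
```

Run:
```python
from h import *
s=observe();print(s["position"],s["ft_force"],s["time_s"])
a,d=cams.get_image("top"); b,db=cams.get_image("side"); cv2.imwrite("pics/top8.png",a[...,::-1])
c,wh,an=rect("top",a,[275,166,50,80],.042);print(c,wh,an)
cv2.imwrite("pics/c8.png",np.vstack([cv2.resize(x[...,::-1],None,fx=2.5,fy=2.5,interpolation=cv2.INTER_CUBIC)for x in(a[110:230,160:340],b[130:250,150:330])]))
```

```text
[0.58614666 0.03079521 0.02834559] [0.13147328 0.95243505 1.17363373] 17.0667
(583.0130615234375, -57.265506744384766) (28.302818298339844, 118.79512786865234) 83.04478454589844
```

View pics/c8.png

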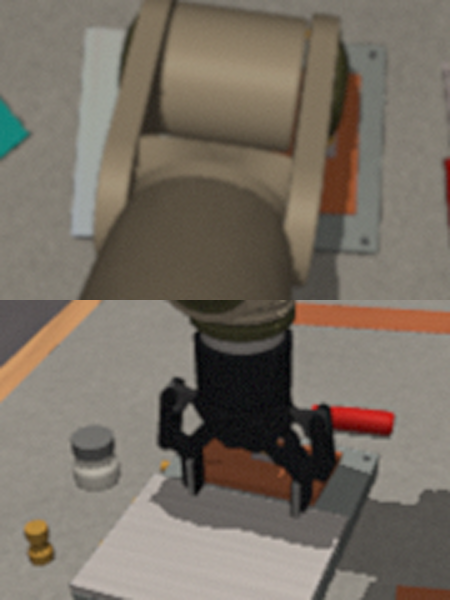

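The side half shows the plate's front dipping into the bay with the fingers still on its rear edge, about 6 mm short of the drop. I'll go on slowly.

Request:
{"api": "move_arm", "payload": {
  "jaw": [8.54,8.54,8.54,8.54,8.54,8.54,8.54],
  "dp": [
    [-0.1,0,0],
    [-0.1,0,0],
    [-0.1,0,0],
    [-0.1,0,0],
    [-0.1,0,0],
    [0,0,0],
    [0,0,0]
  ],
  "turn": [
    [0,0,0],
    [0,0,0],
    [0,0,0],
    [0,0,0],
    [0,0,0],
    [0,0,0],
    [0,0,0]
  ]
}}

```text
time_s: 17.75
position: [0.5859, 0.0258, 0.0284]
tool_rot: [[0.051, 0.999, 0.0], [0.999, -0.051, -0.0], [-0.0, 0.0, -1.0]]
ft_force: [0.1, 0.1, 1.2]
grip_width: 0.085
gripper_force: 0.0
```

Request:
{"api": "move_arm", "payload": {
  "jaw": [8.54,8.54,8.54,8.54,8.54],
  "dp": [
    [-0.1,0,0],
    [-0.1,0,0],
    [-0.1,0,0],
    [0,0,0],
    [0,0,0]
  ],
  "turn": [
    [0,0,0],
    [0,0,0],
    [0,0,0],
    [0,0,0],
    [0,0,0]
  ]
}}

```text
time_s: 18.17
position: [0.5857, 0.0231, 0.0284]
tool_rot: [[0.051, 0.999, 0.0], [0.999, -0.051, -0.0], [-0.0, 0.0, -1.0]]
ft_force: [-0.6, -0.5, -0.2]
grip_width: 0.0854
gripper_force: 0.0
```

Run:
```python
from h import *
s=observe();print(s["position"],s["ft_force"],s["time_s"])
b,d=cams.get_image("side"); cv2.imwrite("pics/side9.png",b[...,::-1]); np.save("d9.npy",d)
cv2.imwrite("pics/c9.png",cv2.resize(b[150:250,180:320,::-1],None,fx=5,fy=5,interpolation=cv2.INTER_CUBIC))
hsv=cv2.cvtColor(b,cv2.COLOR_RGB2HSV);m=(hsv[...,0]<14)&(hsv[...,1]>110)&(d>0);v,u=np.nonzero(m);W=world("side",u,v,d[m].astype(float));k=(W[:,0]>.5)&(W[:,0]<.67)&(W[:,1]<.04)&(W[:,1]>-.1)&(W[:,2]>.02);W=W[k]
c=np.linalg.lstsq(np.c_[W[:,:2]-[.585,-.03],np.ones(len(W))],W[:,2],rcond=None)[0];print(len(W),c,W[:,1].min(),W[:,1].max())
```

```text
[0.58573359 0.02311533 0.02835714] [-0.62069938 -0.49481087 -0.22032324] 18.1667
708 [-0.04772543  0.40570389  0.03485277] -0.08504987903101457 0.039740909280124415
```

Request:
{"api": "move_arm", "payload": {
  "jaw": [8.54,8.54,8.54,8.54,8.54,8.54,8.54,8.54],
  "dp": [
    [0.5,0,0],
    [1.0,0,-1.5],
    [3,0,-2.5],
    [4,0,0],
    [4,0,0],
    [4,0,0],
    [4,0,0],
    [0,0,0]
  ],
  "turn": [
    [0,0,0],
    [0,0,0],
    [0,0,0],
    [0,0,0],
    [0,0,0],
    [0,0,0],
    [0,0,0],
    [0,0,0]
  ]
}}

```text
time_s: 18.88
position: [0.5952, 0.2349, 0.0683]
tool_rot: [[0.045, 0.999, 0.001], [0.999, -0.045, 0.002], [0.002, 0.001, -1.0]]
ft_force: [-0.0, -0.4, -0.6]
grip_width: 0.0854
gripper_force: 0.0
```

Run:
```python
from h import *
from rig import observe
s=observe();print(s["position"],s["time_s"])
a,d=cams.get_image("top"); b,db=cams.get_image("side")
cv2.imwrite("pics/c10.png",np.vstack([cv2.resize(x[...,::-1],None,fx=3,fy=2.9,interpolation=cv2.INTER_CUBIC)for x in(a[110:210,160:340],b[150:250,150:330])]))
for n,im,D in(("top",a,d),("side",b,db)):
    hsv=cv2.cvtColor(im,cv2.COLOR_RGB2HSV);m=((hsv[...,0]<14)&(hsv[...,1]>110)).astype(np.uint8);m=(cv2.erode(m,np.ones((3,3)))>0)&(D>0)
    v,u=np.nonzero(m);W=world(n,u,v,D[m].astype(float));k=(W[:,0]>.5)&(W[:,0]<.66)&(W[:,1]<.03)&(W[:,1]>-.1);W=W[k]
    print(n,len(W),np.linalg.lstsq(np.c_[W[:,:2]-[.585,-.03],np.ones(len(W))],W[:,2],rcond=None)[0].round(4),W[:,:2].min(0),W[:,:2].max(0))
```

```text
[0.59521291 0.2348652  0.06831676] 18.8833
top 1807 [-0.0008 -0.0022  0.0367] [ 0.52661476 -0.07497348] [0.64333064 0.01250923]
side 851 [-0.0011  0.0005  0.0362] [ 0.52872272 -0.07368591] [0.64609295 0.01237181]
```

View pics/c10.png

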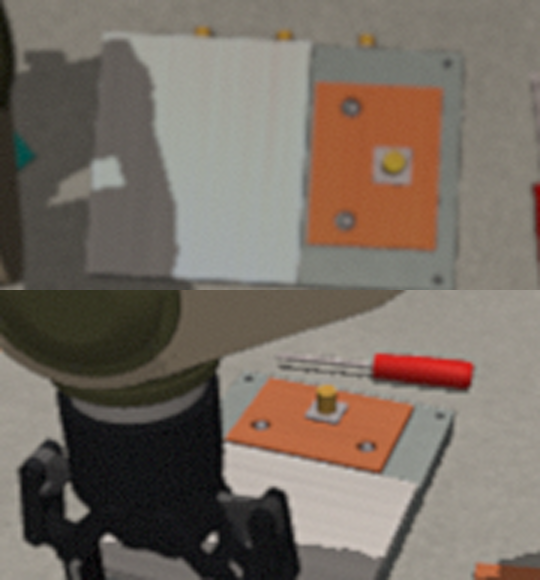

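Both pins show in the holes, at top crop (350,107) and (345,220). The fitted plate surface is level at bay height (about 37 mm, slope under 0.3%), and the gripper is clear of everything.

```bash
python3 -c "
from rig import ticket
print(ticket.close_job())"
```

```text
the job is handed in; nothing more can be done
None
```

The copper plate lies flat on the bay floor with both holes over the pins, the socket and bystanders were not touched as far as the pictures show, and the job was handed in at about 19 s.

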